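# Steady the stall's scale and weigh an order of leaf rolls

## Robot

A 6-joint arm with a two-finger parallel gripper is mounted at the origin on the work surface. World frame = base frame: x ahead of the robot, y to its left, z up, the work surface at z = 0. Lengths are in mm, angles in rad, forces in N, time in s.
With the tool pointing down it reaches from about 275 to 825 mm from the base axis. Payload 4.9 kg.
Tool frame: the origin (TCP) lies at the very end of the fingers, on their centre line; the grasp point (between the pads) lies 19 mm behind it; z points along the fingers, y is the direction in which the jaws open and shut (so a half turn about z gives the same grasp; the last joint's range is limited). The gripper opens to 85 mm and grips with 20 to 120 N. Pads are 22 mm wide; open, the fingers measure 114 mm over their backs; the gripper's body (76 mm by 85 mm) begins 54 mm behind the grasp point. The pads swing forward as they close: fully open they stand 13 mm farther back than shut.
Start: joints at [-1.24, 0.326, -0.193, 1.052, 0, 1.437], TCP at [246.548, -491.663, 231.281] pointing down, gripper open.
Joint ranges: [-2.65, 2.65], [-0.97, 1.79], [-1.3, 1.35], [-1.93, 2.1], [-1.47, 1.37], [-3.14, 3.14]. Speed limits (rad/s): [2.57, 2.57, 3.14, 3.14, 3.14, 3.14].

## Interface

Orientations are given as [roll, pitch, yaw] about the fixed x, y, z axes, in that order (R = Rz(yaw) Ry(pitch) Rx(roll)).
In Python, from bench import bot, solve_ik, imaging gives the robot as it stands. Calls block until the motion is done:
- bot.move_ptp(position, orientation): joint-space move of the TCP to a pose.
- bot.movel(position, rot=None, max_speed=150, threshold=None): straight line of the TCP; rot=None keeps the orientation; max_speed is the mean speed in mm/s. With threshold (N) it stops when the force on the tool has changed by that much, and returns True; else False.
- bot.move_j(angles): joint-space move.
- bot.grip(opening, effort=None): opening from 0.0 (shut) to 1.0 (fully open); effort is the grip in N (None keeps the last); returns when the fingers have stopped.
- bot.dwell(seconds).
- solve_ik(position, orientation): joint angles nearest the present ones, or None.
- bot.get_state(): the state.
- imaging.capture(name): name is "side" or "top"; returns the picture (384x512x3 uint8, blue, green, red); there is no depth.
- imaging.camera_model(name): a dict with "K" (3x3 intrinsics, pixels), "position" and "rotation" of the camera in the world. Camera axes: x right, y up, looking along -z (the intrinsics and any distortion apply to the point x, -y, -z); pixel columns grow to the right and rows downward; lengths in mm; the calibration is good to about 2 mm. A picture is of the moment at which its call begins. camera_model takes no time and is no camera call.
A pose or a line that the arm cannot do raises bot.IKError and nothing moves.
- bot.sign_off(): hands the job in, once; it reports no verdict.
The state is a dict: "t": time; "qpos": joint angles; "joint_velocities": joint speeds; "effort": joint torques, N m; "tcp_pos": TCP position; "orientation": TCP orientation; "contact_force": force on the tool from outside, world axes, zero at the start; "wrist_torque": the same for the moment, N m; "opening": opening from 0.0 (shut) to 1.0 (fully open).
Only numpy, scipy, OpenCV 4.12 (cv2) and the standard library are available. Lean on these libraries where they do the work, as an engineer would, in place of code of your own. Each camera call takes 0.05 s, during which the arm holds its last target. There are 200 camera calls.

## Task

The market scale rocks because two of its screw feet are too short: screw feet down by their knobs until it stands level and steady on all four, and let go of it. Then press the power key (round, leftmost) and, with the pan still empty, the zero key (second from the left), lay every tied leaf roll from the counter on the pan, and with all of them on it press the large total key at the right; leave the rolls on the pan. Do not press the tare key, and leave the pyramid parcels, jar and cup where they are.

Things in the scene. Friction and masses are not known exactly. Their poses are not given: they have to be found in the camera images.
- scale: low white bench scale, 2.4 kg, loose on the flat counter on 4 screw feet. Housing 240 mm deep (x) by 200 wide (y), steel pan on top, 4 pale keys in a row along the edge nearest the robot; 4 side lugs carry the feet, a rectangle 200 (x) by 280 mm (y). Origin at the feet's centre, at counter height when the feet joints read 0; x points away from the robot, y left, z up
- pan_top (a point): centre of the pan's upper face, about 66 mm above the counter; pan 185 mm (scale x) by 210 mm (scale y) with a rim 4 mm high; axes as the scale's
- knob_fl (a joint): screw angle (rad) of the front left (robot's side, +y) foot. Grows as its knob turns clockwise seen from above, which drives the foot down and lifts that corner: 3 mm per turn (6.283 rad). Feet with equal readings stand out equally far. Range -10 to 9; stays where left; turning takes about 0.05 N m
- foot_fl: front left (robot's side, +y) foot and its knob, one piece moving with the screw: rubber foot 30 mm wide, stem through the lug, and over the lug a black fluted round knob, 30 mm wide. Origin: centre of the foot's underside, z up; on that axis the knob spans 36 to 66 mm (grip round its sides, at 56 mm). Lug top 5 to 14 mm under the knob; the shorter the foot, the higher its knob over the lug
- knob_fr (a joint): screw angle (rad) of the front right (robot's side, -y) foot. Grows as its knob turns clockwise seen from above, which drives the foot down and lifts that corner: 3 mm per turn (6.283 rad). Feet with equal readings stand out equally far. Range -10 to 9; stays where left; turning takes about 0.05 N m
- foot_fr: front right (robot's side, -y) foot and its knob, one piece moving with the screw: rubber foot 30 mm wide, stem through the lug, and over the lug a black fluted round knob, 30 mm wide. Origin: centre of the foot's underside, z up; on that axis the knob spans 36 to 66 mm (grip round its sides, at 56 mm). Lug top 5 to 14 mm under the knob; the shorter the foot, the higher its knob over the lug
- knob_rl (a joint): screw angle (rad) of the rear left (far side, +y) foot. Grows as its knob turns clockwise seen from above, which drives the foot down and lifts that corner: 3 mm per turn (6.283 rad). Feet with equal readings stand out equally far. Range -10 to 9; stays where left; turning takes about 0.05 N m
- foot_rl: rear left (far side, +y) foot and its knob, one piece moving with the screw: rubber foot 30 mm wide, stem through the lug, and over the lug a black fluted round knob, 30 mm wide. Origin: centre of the foot's underside, z up; on that axis the knob spans 36 to 66 mm (grip round its sides, at 56 mm). Lug top 5 to 14 mm under the knob; the shorter the foot, the higher its knob over the lug
- knob_rr (a joint): screw angle (rad) of the rear right (far side, -y) foot. Grows as its knob turns clockwise seen from above, which drives the foot down and lifts that corner: 3 mm per turn (6.283 rad). Feet with equal readings stand out equally far. Range -10 to 9; stays where left; turning takes about 0.05 N m
- foot_rr: rear right (far side, -y) foot and its knob, one piece moving with the screw: rubber foot 30 mm wide, stem through the lug, and over the lug a black fluted round knob, 30 mm wide. Origin: centre of the foot's underside, z up; on that axis the knob spans 36 to 66 mm (grip round its sides, at 56 mm). Lug top 5 to 14 mm under the knob; the shorter the foot, the higher its knob over the lug
- power_key (a joint): travel of the power key: round, 20 mm, leftmost in the row seen from the robot: 0 up, 0.005 m fully down; spring about 1 N at the top to 5 N at the bottom; it counts as pressed from 0.0035 m
- zero_key (a joint): travel of the zero key: square, 20 mm, second from the left: 0 up, 0.005 m fully down; spring about 1 N at the top to 5 N at the bottom; it counts as pressed from 0.0035 m
- tare_key (a joint): travel of the tare key: square, 20 mm, third from the left, not to be pressed: 0 up, 0.005 m fully down; spring about 1 N at the top to 5 N at the bottom; it counts as pressed from 0.0035 m
- total_key (a joint): travel of the total key: largest, 34 by 26 mm, rightmost: 0 up, 0.005 m fully down; spring about 1 N at the top to 5 N at the bottom; it counts as pressed from 0.0035 m
- power_key_top (a point): centre of the top face of the power key, about 61 mm above the counter. The four key centres lie on one straight line, 44 mm apart, all tops at one height; the pan's edge is 30 mm behind their centres
- total_key_top (a point): centre of the top face of the total key (zero key: one third of the way from the power key to it; tare key: two thirds)
- roll0: leaf parcel, a tied roll with pale strings, 80 long (its x) by 40 wide (its y) by 36 mm high (its z), about 140 g; origin at its centre; lies on the counter, or is absent
- roll1: leaf parcel, a tied roll with pale strings, 80 long (its x) by 40 wide (its y) by 36 mm high (its z), about 140 g; origin at its centre; lies on the counter, or is absent
- roll2: leaf parcel, a tied roll with pale strings, 80 long (its x) by 40 wide (its y) by 36 mm high (its z), about 140 g; origin at its centre; lies on the counter, or is absent
- roll3: leaf parcel, a tied roll with pale strings, 80 long (its x) by 40 wide (its y) by 36 mm high (its z), about 140 g; origin at its centre; lies on the counter, or is absent
- pyramid0: leaf parcel of the other kind, a pyramid 51 mm wide and 52 mm high among the rolls, to be left alone; origin at the centre of its underside
- pyramid1: leaf parcel of the other kind, a pyramid 51 mm wide and 52 mm high among the rolls, to be left alone; origin at the centre of its underside
- jar: amber glass jar 64 mm wide, 68 mm high, to be left alone; origin under its centre
- cup: steel cup 72 mm wide, 62 mm high, to be left alone; origin under its centre

How it is judged (in metres and radians):
On the way, in this order (a step that is already met when the one before it is completed fails the run):
1. the scale stands level, all four feet bearing, released (contact force between each of foot_fl, foot_fr, foot_rl, foot_rr and anything else above 1.5 N and angle between scale's own z axis and vertical below 0.01 rad and contact force between the fingers and scale below 0.1 N), for 0.5 s.
2. power key pressed (value of joint power_key above 0.0035 m), for 0.05 s.
3. zero key pressed with no roll on the pan (value of joint zero_key above 0.0035 m and not (x of roll0 in the frame of pan_top between -0.088 and 0.088 m and y of roll0 in the frame of pan_top between -0.1 and 0.1 m and z of roll0 in the frame of pan_top between 0.01 and 0.08 m) and not (x of roll1 in the frame of pan_top between -0.088 and 0.088 m and y of roll1 in the frame of pan_top between -0.1 and 0.1 m and z of roll1 in the frame of pan_top between 0.01 and 0.08 m) and not (x of roll2 in the frame of pan_top between -0.088 and 0.088 m and y of roll2 in the frame of pan_top between -0.1 and 0.1 m and z of roll2 in the frame of pan_top between 0.01 and 0.08 m) and not (x of roll3 in the frame of pan_top between -0.088 and 0.088 m and y of roll3 in the frame of pan_top between -0.1 and 0.1 m and z of roll3 in the frame of pan_top between 0.01 and 0.08 m)), for 0.05 s.
4. all rolls on the pan, released and at rest (x of roll0 in the frame of pan_top between -0.088 and 0.088 m and y of roll0 in the frame of pan_top between -0.1 and 0.1 m and z of roll0 in the frame of pan_top between 0.01 and 0.08 m and x of roll1 in the frame of pan_top between -0.088 and 0.088 m and y of roll1 in the frame of pan_top between -0.1 and 0.1 m and z of roll1 in the frame of pan_top between 0.01 and 0.08 m and x of roll2 in the frame of pan_top between -0.088 and 0.088 m and y of roll2 in the frame of pan_top between -0.1 and 0.1 m and z of roll2 in the frame of pan_top between 0.01 and 0.08 m and x of roll3 in the frame of pan_top between -0.088 and 0.088 m and y of roll3 in the frame of pan_top between -0.1 and 0.1 m and z of roll3 in the frame of pan_top between 0.01 and 0.08 m and linear speed of each of roll0, roll1, roll2, roll3 below 0.03 m/s and contact force between each of roll0, roll1, roll2, roll3 and the fingers below 0.1 N), for 0.2 s.
5. total key pressed with all rolls on the pan (value of joint total_key above 0.0035 m and x of roll0 in the frame of pan_top between -0.088 and 0.088 m and y of roll0 in the frame of pan_top between -0.1 and 0.1 m and z of roll0 in the frame of pan_top between 0.01 and 0.08 m and x of roll1 in the frame of pan_top between -0.088 and 0.088 m and y of roll1 in the frame of pan_top between -0.1 and 0.1 m and z of roll1 in the frame of pan_top between 0.01 and 0.08 m and x of roll2 in the frame of pan_top between -0.088 and 0.088 m and y of roll2 in the frame of pan_top between -0.1 and 0.1 m and z of roll2 in the frame of pan_top between 0.01 and 0.08 m and x of roll3 in the frame of pan_top between -0.088 and 0.088 m and y of roll3 in the frame of pan_top between -0.1 and 0.1 m and z of roll3 in the frame of pan_top between 0.01 and 0.08 m), for 0.05 s.
At the end, for the whole second after the job is handed in: All rolls present lie at rest on the pan (centres within its outline), the scale is level to 0.01 rad with every one of its four feet bearing at least 1.5 N, and the robot has let go (all of step 1 and all of step 4); the robot touches nothing.
It fails at once if the tare key is pressed (value of joint tare_key above 0.0035 m).
It fails at once if the pyramid0 is pushed more than 8 cm away or knocked over (distance of pyramid0 from where it was at the start of the episode above 0.08 m or angle between pyramid0's own z axis and vertical above 0.7 rad).
It fails at once if the pyramid1 is pushed more than 8 cm away or knocked over (distance of pyramid1 from where it was at the start of the episode above 0.08 m or angle between pyramid1's own z axis and vertical above 0.7 rad).
It fails at once if the jar is pushed more than 8 cm away or knocked over (distance of jar from where it was at the start of the episode above 0.08 m or angle between jar's own z axis and vertical above 0.7 rad).
It fails at once if the cup is pushed more than 8 cm away or knocked over (distance of cup from where it was at the start of the episode above 0.08 m or angle between cup's own z axis and vertical above 0.7 rad).
Of roll0, roll1, roll2, roll3 only 2 to 4 are there at a start; the rules pass over those that are not, and their reading is None.
At some moment in a run one of roll0, roll1, roll2, roll3 may be knocked a few centimetres aside while the robot is not near it.
Once in a run the grip may slacken for a moment while it holds something.
It also fails if it takes over 210 s, if anything falls off the work surface, if the arm or the gripper's body presses on something with over 40 N, if the wrist force passes 120 N, or if a joint passes its speed limit or range.

## Working session

There is one attempt and no reset: what is moved stays moved. The work goes in short steps, each a Python script; the robot and the scene stay as the last script left them, time stands still between calls to the robot, and variables do not carry over. Pictures are saved under pics/ and viewed, about 12 in all and at most 16, crops included, and the job is handed in when it is done.

```bash
ls; mkdir -p pics
python3 - <<'E'
from bench import bot,imaging
import cv2,numpy as np
for n in("side","top"):
    im=imaging.capture(n);cv2.imwrite(f"pics/{n}0.png",cv2.resize(im,(800,600),interpolation=cv2.INTER_CUBIC));cv2.imwrite(f"{n}0_raw.png",im)
    m=imaging.camera_model(n);print(n,m)
print(bot.get_state())
E
```

```text
pics
side {'K': array([[477.70855179,   0.        , 250.84982793],
       [  0.        , 477.70855179, 190.10813384],
       [  0.        ,   0.        ,   1.        ]]), 'position': array([ 413.10313061, 1045.26792438,  975.82212222]), 'rotation': array([ 0.85734598,  0.0211786 , -3.03104707])}
top {'K': array([[428.05599042,   0.        , 251.53085896],
       [  0.        , 428.05599042, 184.59135494],
       [  0.        ,   0.        ,   1.        ]]), 'position': array([ 371.95609665,   -4.48629955, 1341.8747667 ]), 'rotation': array([ 0.13082808,  0.00693073, -1.59399764])}
{'t': 0.1, 'qpos': array([-1.24020047e+00,  3.26860706e-01, -1.93468319e-01,  1.05199370e+00,
        2.22556602e-05,  1.43659845e+00]), 'joint_velocities': array([-0.00150154, -0.00267586,  0.00086218,  0.00128323, -0.00014967,
       -0.0012333 ]), 'effort': array([ 7.39903553e-04, -4.44240189e+01,  2.63038588e+01,  7.91902741e-03,
       -2.25147346e-04, -8.70432899e-06]), 'tcp_pos': array([ 246.38210943, -491.15913834,  230.59097309]), 'orientation': array([-3.14008296e+00, -2.26280797e-04,  4.64793549e-01]), 'contact_force': array([ 0.68743083,  1.20541665, -0.12141272]), 'wrist_torque': array([0.01587973, 0.0073872 , 0.03027249]), 'opening': 1.0016480024866494}
```

View pics/side0.png

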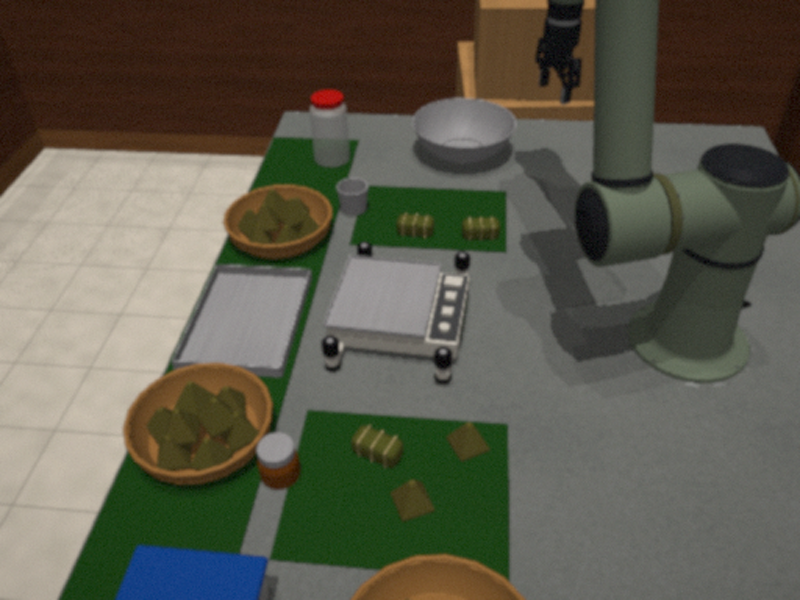

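View pics/top0.png

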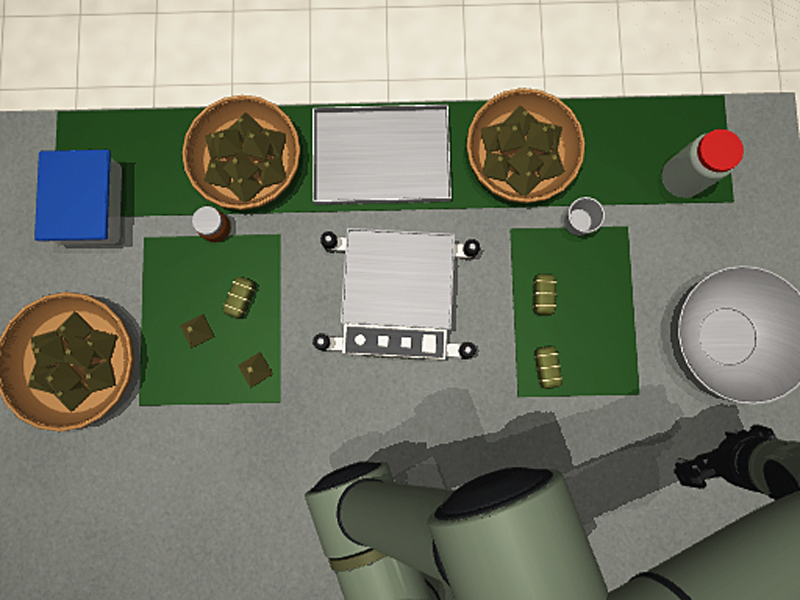

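The top view shows the scale in the middle, with knobs at (328,240), (471,248), (321,342) and (468,350) and keys along row 342. There are three rolls, at (240,298), (545,293) and (548,367). The pyramids are at (198,331) and (256,370), the jar at (210,222) and the cup at (585,215). Next I'll refine these numerically.

```bash
cat > h.py <<'E'
import numpy as np,cv2
from scipy.spatial.transform import Rotation as Ro
from bench import bot,solve_ik,imaging
def cam(n):
    m=imaging.camera_model(n); return m["K"],np.array(m["position"]),Ro.from_euler('xyz',m["rotation"]).as_matrix()
def ray(n,uv):
    K,p,R=cam(n); d=np.linalg.inv(K)@[uv[0],uv[1],1]; return p,R@(d*[1,-1,-1])
def toplane(n,uv,z):
    p,d=ray(n,uv); return p+d*(z-p[2])/d[2]
def proj(n,P):
    K,p,R=cam(n); c=(R.T@(np.asarray(P)-p))*[1,-1,-1]; u=K@c; return u[:2]/u[2]
def blob(mask,seed,r=14):
    "largest component near seed: centroid, area, long-axis direction (pixels)"
    u,v=map(int,np.round(seed)); w=np.zeros_like(mask); w[v-r:v+r+1,u-r:u+r+1]=mask[v-r:v+r+1,u-r:u+r+1]
    n,l,s,c=cv2.connectedComponentsWithStats(w.astype(np.uint8))
    if n<2: return None
    k=1+np.argmax(s[1:,4]); (cx,cy),(a,b),ang=cv2.minAreaRect(np.argwhere(l==k)[:,::-1].astype(np.float32))
    if a<b: ang+=90
    return c[k],s[k,4],(a,b),np.radians(ang)
E
python3 - <<'E'
from h import *
im=cv2.imread("top0_raw.png"); g=im.max(2); s=1.5625
hsv=cv2.cvtColor(im,cv2.COLOR_BGR2HSV)
K={}
for n,p in dict(rl=(328,240),rr=(471,248),fl=(321,342),fr=(468,350)).items():
    b=blob(g<45,np.array(p)/s,9); K[n]=toplane("top",b[0],58); print(n,b[:3],K[n].round(1))
for p in((360,340),(383,342),(405,342),(429,344)):
    b=blob(im.min(2)>150,np.array(p)/s,8); print("key",b[1],toplane("top",b[0],61).round(1))
c=sum(K.values())/4; yaw=np.arctan2(*( (K['rl']+K['rr']-K['fl']-K['fr'])[[1,0]])); print("scale",c,yaw,
 [np.linalg.norm(K[a]-K[b]).round(1) for a,b in("rl fl".split(),"rr fr".split(),"rl rr".split(),"fl fr".split())])
for p in((240,298),(545,293),(548,367)):
    # rolls: not dark green mat: red channel relatively high
    b=blob(im[...,2]>60,np.array(p)/s,18); q=toplane("top",b[0],22)
    d=np.array([np.cos(b[3]),np.sin(b[3])]); e=toplane("top",b[0]+10*d,22)-q
    print("roll",b[1:3],q.round(1),"yaw",np.arctan2(e[1],e[0]).round(3), np.array(b[2])*3.08)
S=cv2.imread("side0_raw.png")
for n in K: print(n,proj("side",K[n])*s)
cv2.imwrite("pics/crop0.png",cv2.resize(S[145:250,195:310],None,fx=5.2,fy=5.2,interpolation=cv2.INTER_CUBIC))
E
```

```text
rl (array([210.26315789, 154.09210526]), np.int32(76), (13.0, 9.0)) [638.1 124.4  58. ]
rr (array([301.33333333, 159.05333333]), np.int32(75), (9.899494171142578, 10.60660171508789)) [ 615.9 -153.    58. ]
fl (array([205.6       , 218.73846154]), np.int32(65), (10.28591251373291, 9.391485214233398)) [441.2 140.5  58. ]
fr (array([298.61643836, 223.94520548]), np.int32(73), (9.192387580871582, 10.60660171508789)) [ 419.1 -137.4   58. ]
key 35 [444.9  67.3  61. ]
key 42 [441.1  23.   61. ]
key 39 [437.2 -21.   61. ]
key 102 [433.7 -64.6  61. ]
scale [528.56873487  -6.38325087  58.        ] -0.08045767101336156 [np.float64(197.5), np.float64(197.3), np.float64(278.3), np.float64(278.7)]
roll (np.int32(302), (15.227017402648926, 25.254566192626953)) [537.5 311.7  22. ] yaw 2.766 [46.8992136  77.78406387]
roll (np.int32(296), (24.0, 15.0)) [ 528.8 -300.6   22. ] yaw 3.089 [73.92 46.2 ]
roll (np.int32(316), (25.597265243530273, 15.132086753845215)) [ 384.8 -300.5   22. ] yaw -3.052 [78.83957695 46.6068272 ]
rl [333.65953687 342.82894235]
rr [367.45020811 248.32443068]
fl [445.1193835  356.49839593]
fr [464.12395132 257.9923897 ]
```

View pics/crop0.png

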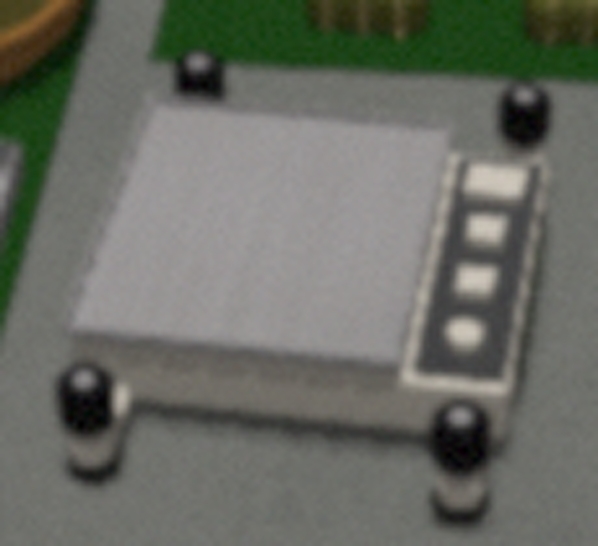

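The fit is consistent: scale centre (528.6,-6.4), yaw -0.080, and key spacing 44.1 mm. In the crop the front-left knob looks further above its lug than the others, but that isn't conclusive. I'll probe the pan corners by touch to find the foot lengths.

```bash
cat >> h.py <<'E'
C=np.array([528.6,-6.4]); YAW=-0.0805
def W(xs,ys): 
    c,s=np.cos(YAW),np.sin(YAW); return C+[c*xs-s*ys,s*xs+c*ys]
FEET=dict(fl=(-100,140),fr=(-100,-140),rl=(100,140),rr=(100,-140))
PRB=dict(fl=(-38,85),fr=(-38,-85),rl=(100,85),rr=(100,-85))
DN=lambda yaw:[np.pi,0,yaw]
def avg(k,n=6):
    r=[]
    for _ in range(n): r.append(bot.get_state()[k]); bot.dwell(.02)
    return np.mean(r,0)
def probe(n,F=5,zs=78,v=10):
    x,y=W(*PRB[n]); bot.movel([x,y,zs],DN(np.pi+YAW),250)
    bot.dwell(.15); f0=avg("contact_force")[2]
    hit=bot.movel([x,y,zs-25],max_speed=v,threshold=2); z1=bot.get_state()["tcp_pos"][2]
    hit=bot.movel([x,y,zs-25],max_speed=v,threshold=F); bot.dwell(.1)
    z2=avg("tcp_pos")[2]; f=avg("contact_force")[2]-f0
    bot.movel([x,y,zs],max_speed=100)
    print(n,hit,"z first",z1.round(2),"z firm",z2.round(2),"F",f.round(2),"t",round(bot.get_state()["t"],1),flush=True); return z2
E
python3 - <<'E'
from h import *
bot.grip(0)
x,y=W(*PRB['fr']); bot.move_ptp([x,y,110],DN(np.pi+YAW))
print(bot.get_state()["qpos"].round(2))
for n in("fr","rr","rl","fl"): probe(n)
E
```

```text
[-0.33  0.34 -0.51  0.71 -0.   -0.25]
fr True z first 64.85 z firm 64.85 F 4.61 t 5.4
rr True z first 62.64 z firm 62.62 F 4.69 t 8.8
rl True z first 64.48 z firm 64.45 F 5.44 t 12.1
fl True z first 65.77 z firm 63.99 F 5.81 t 15.4
```

Only two orderings of contact are possible, and the probe data fit one. `fl` and `rr` are the short diagonal pair: `fl` about 2.35 mm short (4.9 rad) and `rr` about 3.1 mm short (6.5 rad). I'll turn both, stopping slightly short.

```bash
cat >> h.py <<'E'
def q6to(q6):
    q=np.array(bot.get_state()["qpos"]); q[5]=q6; bot.move_j(q)
def turn(n,ang,start=None,zt=37,wide=.47,narrow=.43,effort=25):
    "turn knob n by ang (rad, + = foot down). start = q6 at grasp (default jaw-along-x, lower one)"
    x,y=W(*FEET[n]); q1=np.arctan2(y,x)
    al=(q1+np.pi-(YAW+np.pi/2)+np.pi)%np.pi-np.pi   # aligned q6 in [-pi,0)
    s=al if start is None else start; yaw=q1+np.pi-s
    bot.grip(wide if start is None else narrow)
    bot.movel([x,y,110],DN(yaw),250) if np.hypot(*(bot.get_state()["tcp_pos"][:2]-[x,y]))<30 else bot.move_ptp([x,y,110],DN(yaw))
    if abs(bot.get_state()["qpos"][5]-s)>.1: q6to(s)
    bot.movel([x,y,zt],max_speed=80); f0=avg("contact_force"); bot.grip(.2,effort)
    st=bot.get_state(); print(n,"grip",round(st["opening"],3),"F",(st["contact_force"]-f0).round(1))
    a=st["qpos"][5]; q6to(a+ang); st=bot.get_state()
    print("  turned",round(st["qpos"][5]-a,3),"F",(st["contact_force"]-f0).round(1),"M",st["wrist_torque"].round(2))
    bot.grip(narrow); bot.movel([x,y,110],max_speed=120); print("  t",round(bot.get_state()["t"],1),flush=True)
E
python3 - <<'E'
from h import *
bot.movel([*W(*PRB['fl']),115],max_speed=200)
turn("fl",4.2)
im=imaging.capture("side"); cv2.imwrite("pics/side1.png",cv2.resize(im[130:270,180:330],None,fx=4,fy=4,interpolation=cv2.INTER_CUBIC))
E
```

```text
fl grip 0.338 F [ 2.3 -1.6 -1.1]
  turned 4.201 F [ 5.6  0.3 -5.3] M [ 0.25 -1.06  0.  ]
  t 23.7
```

View pics/side1.png

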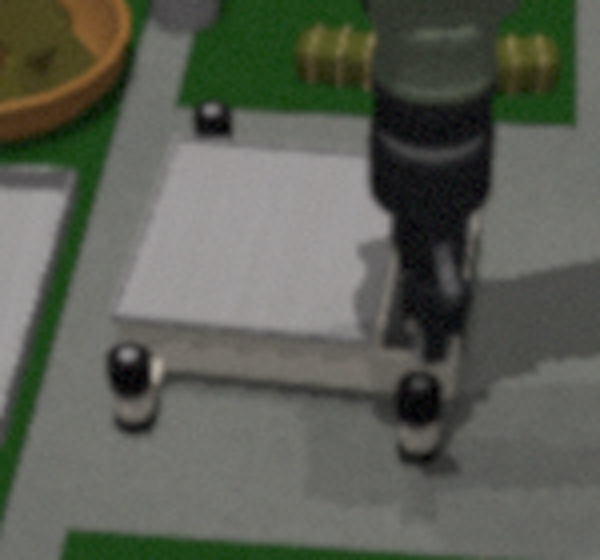

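The white stem below the `fl` knob is now visible, at crop (418,440), so that foot went down. Next is `rr`.

Run:
```python
from h import *
turn("rr",4.7)
turn("rr",1.4)
bot.grip(0)
for n in("rr","rl","fl","fr"): probe(n)
```

```text
rr grip 0.339 F [ 5.8 -1.1  2.2]
  turned 4.7 F [ 5.5  2.9 -1.9] M [ 0.66 -1.18  0.03]
  t 34.5Traceback (most recent call last):
  File "<stdin>", line 3, in <module>
  File "h.py", line 46, in turn
    bot.movel([x,y,110],DN(yaw),250) if np.hypot(*(bot.get_state()["tcp_pos"][:2]-[x,y]))<30 else bot.move_ptp([x,y,110],DN(yaw))
    ~~~~~~~~~^^^^^^^^^^^^^^^^^^^^^^^
bench.IKError: the arm cannot follow that straight line within its joint ranges
```

```bash
python3 - <<'E'
s=open('h.py').read()
s=s.replace("bot.movel([x,y,110],DN(yaw),250) if","q6to(s) if"); open('h.py','w').write(s)
E
python3 - <<'E'
from h import *
turn("rr",1.4)
bot.grip(0)
for n in("rr","rl","fl","fr"):
    if n=="rr": bot.move_ptp([*W(*PRB[n]),95],DN(np.pi+YAW))
    probe(n)
E
```

```text
rr grip 0.344 F [3.4 0.  4.6]
  turned 1.399 F [-0.4  4.4  5.2] M [1.02 0.23 0.01]
  t 42.5
rr True z first 64.84 z firm 64.82 F 4.54 t 46.1
rl True z first 64.91 z firm 64.91 F 5.38 t 49.4
fl True z first 64.99 z firm 64.99 F 5.34 t 52.6
fr True z first 65.07 z firm 65.06 F 5.5 t 55.9
```

Nearly level, but the diagonal sums suggest about 0.3 mm of rock is left. I'll measure force against displacement directly on the knob tops.

```bash
cat >> h.py <<'E'
def curve(n,z0=68,step=.15,Fm=7):
    x,y=W(*FEET[n]); bot.movel([x,y,90],DN(np.pi+YAW),300); bot.movel([x,y,z0],max_speed=80); bot.dwell(.2); f0=avg("contact_force",4)[2]; r=[]
    z=z0
    while z>z0-6:
        z-=step; bot.movel([x,y,z],max_speed=5); s=bot.get_state(); r.append((s["tcp_pos"][2].round(2),(s["contact_force"][2]-f0).round(1)))
        if r[-1][1]>Fm: break
    bot.movel([x,y,90],max_speed=150); k=[i for i in r if i[1]>.4] 
    print(n,"t",round(bot.get_state()["t"],1),"f0",f0.round(2),*["%.2f:%.1f"%i for i in r[-14:]],flush=True)
E
python3 - <<'E'
from h import *
bot.movel([*W(*PRB['fr']),95],max_speed=200)
for n in("fr","fl","fr"): curve(n)
E
```

```text
fr t 62.6 f0 0.08 66.93:-0.2 66.78:-0.4 66.64:-0.4 66.49:-0.3 66.34:-0.6 66.20:-0.2 66.03:0.0 65.90:-0.6 65.73:-0.6 65.62:-0.3 65.57:2.1 65.48:4.4 65.43:6.6 65.42:8.9
fl t 69.5 f0 0.06 67.08:-0.6 66.95:-0.3 66.81:0.7 66.65:-0.3 66.48:0.2 66.36:0.3 66.17:-0.1 66.04:-0.3 65.95:2.0 65.85:2.6 65.74:5.3 65.71:6.3 65.64:6.9 65.63:8.2
fr t 76.3 f0 -0.51 67.08:1.0 66.94:-0.2 66.80:0.7 66.66:0.7 66.49:1.0 66.35:0.8 66.19:0.2 66.04:0.7 65.91:-0.1 65.75:0.3 65.61:1.4 65.54:1.7 65.48:5.4 65.45:7.5
```

Run:
```python
from h import *
turn("fl",.65)
bot.grip(0); bot.move_ptp([*W(*FEET['fl']),90],DN(np.pi+YAW))
for n in("fl","fr"): curve(n,66.6,.12)
```

```text
fl grip 0.34 F [ 1.1 -2.   4.5]
  turned 0.649 F [0.1 0.6 2.3] M [ 0.1   0.17 -0.01]
  t 81.2
fl t 86.4 f0 0.12 66.51:-0.1 66.35:0.4 66.22:-0.4 66.12:0.3 65.99:-1.1 65.92:1.5 65.85:1.3 65.78:3.8 65.73:4.9 65.68:6.1 65.67:7.5
fr t 91.8 f0 0.22 66.51:-0.7 66.36:-0.5 66.23:-0.1 66.12:-0.7 66.02:-0.6 65.86:0.4 65.76:-0.7 65.65:0.2 65.60:0.4 65.54:3.9 65.50:5.0 65.46:5.2 65.44:7.6
```

```bash
python3 - <<'E'
s=open('h.py').read()
s=s.replace('s=bot.get_state(); r.append((s["tcp_pos"][2].round(2),(s["contact_force"][2]-f0).round(1)))',
 'S=[]\n        for _ in range(6): S.append(bot.get_state()); bot.dwell(.01)\n        r.append((np.mean([q["tcp_pos"][2] for q in S]),np.mean([q["contact_force"][2] for q in S])-f0))')
s=s.replace("%.2f:%.1f","%.2f:%.1f").replace('avg("contact_force",4)','avg("contact_force",10)'); open('h.py','w').write(s)
E
python3 - <<'E'
from h import *
turn("fl",.3)
bot.grip(0); bot.move_ptp([*W(*FEET['fl']),90],DN(np.pi+YAW))
curve("fl",66.1,.08,5.5);curve("fr",65.8,.08,5.5)
E
```

```text
fl grip 0.337 F [ 3.  -0.4  3.3]
  turned 0.297 F [ 0.4  0.5 -0.2] M [ 0.01  0.06 -0.06]
  t 96.4
fl t 101.3 f0 -0.1 66.01:-0.2 65.94:0.3 65.89:0.5 65.84:1.4 65.79:3.2 65.74:4.5 65.71:5.5
fr t 105.3 f0 0.1 65.70:-0.2 65.66:0.1 65.62:1.3 65.58:2.7 65.53:4.9 65.50:6.2
```

There is no gap now: both corners show about the same stiffness. Next, the power and zero keys.

```bash
cat >> h.py <<'E'
PK=np.array([444.9,67.3]); TK=np.array([433.7,-64.6])
def press(p,name):
    x,y=p; bot.movel([x,y,85],DN(np.pi+YAW),250); bot.movel([x,y,66],max_speed=80); bot.dwell(.2); f0=avg("contact_force",6)[2]
    h=bot.movel([x,y,58],max_speed=15,threshold=2.2); z1=bot.get_state()["tcp_pos"][2]
    z=58.; 
    while z>52:
        z-=.5; bot.movel([x,y,z],max_speed=20); s=bot.get_state(); f=s["contact_force"][2]-f0
        if f>9: break
    bot.dwell(.15); s=bot.get_state(); print(name,h,"z1",z1.round(2),"end",s["tcp_pos"][2].round(2),"F",(avg("contact_force",4)[2]-f0).round(1))
    bot.movel([x,y,85],max_speed=120); print(" t",round(bot.get_state()["t"],1),flush=True)
E
python3 - <<'E'
from h import *
bot.dwell(.3)
press(PK,"power"); press(PK+(TK-PK)/3,"zero")
im=imaging.capture("top"); cv2.imwrite("pics/top1.png",im); cv2.imwrite("top1_raw.png",im)
E
```

```text
power True z1 57.77 end 55.0 F 10.7
 t 110.2
zero True z1 57.76 end 54.99 F 10.5
 t 114.2
```

View pics/top1.png

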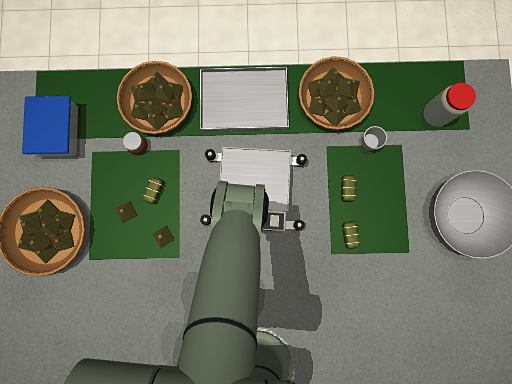

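Both keys bottomed out at about 5 mm of travel and the rolls haven't moved. I'll check roll detection on this picture before picking, then pick with a fresh capture each time.

```bash
cat >> h.py <<'E'
def rolls(im):
    "rolls on the two mats: (x,y,yaw in [pi/2,3pi/2),area,dims)"
    m=(im[...,2]>60)&((im[...,2].astype(int)-im[...,0])>20); out=[]
    n,l,s,c=cv2.connectedComponentsWithStats(cv2.morphologyEx(m.astype(np.uint8),cv2.MORPH_CLOSE,np.ones((3,3))))
    for k in range(1,n):
        if 200<s[k,4]<450 and 150<c[k][1]<265:
            b=cv2.minAreaRect(np.argwhere(l==k)[:,::-1].astype(np.float32)); a=np.radians(b[2]+(90 if b[1][0]<b[1][1] else 0))
            q=toplane("top",c[k],22); e=toplane("top",c[k]+10*np.array([np.cos(a),np.sin(a)]),22)-q
            out.append((*q[:2].round(1),(np.arctan2(e[1],e[0])-np.pi/2)%np.pi+np.pi/2,s[k,4],np.round(np.sort(b[1])*3.0)))
    return out
def pick(x,y,yaw,effort=40):
    bot.grip(1.0); bot.move_ptp([x,y,90],DN(yaw)); bot.movel([x,y,1],max_speed=120); bot.grip(.2,effort)
    bot.movel([x,y,130],max_speed=150); o=bot.get_state()["opening"]; print("picked",round(o,3),round(bot.get_state()["t"],1),flush=True); return o
def place(xs,ys):
    x,y=W(xs,ys); yaw=np.pi+YAW; bot.move_ptp([x,y,130],DN(yaw)); o=bot.get_state()["opening"]
    if o<.4: print("LOST",o); return False
    bot.movel([x,y,75],max_speed=120); h=bot.movel([x,y,65],max_speed=25,threshold=4); z=bot.get_state()["tcp_pos"][2]; bot.grip(.62); bot.movel([x,y,130],max_speed=120)
    print("placed",ys,round(o,3),h,z.round(1),"t",round(bot.get_state()["t"],1),flush=True); return True
E
python3 - <<'E'
from h import *
for r in rolls(cv2.imread("top1_raw.png")): print(r)
E
```

```text
(np.float64(537.0), np.float64(311.3), np.float64(2.7661968778303), np.int32(301), array([43., 76.]))
(np.float64(529.2), np.float64(-300.3), np.float64(3.0271671806352494), np.int32(300), array([45., 72.]))
(np.float64(470.7), np.float64(393.0), np.float64(2.017969662451053), np.int32(228), array([46., 48.]))
(np.float64(384.9), np.float64(-300.3), np.float64(3.221725249397494), np.int32(318), array([45., 77.]))
(np.float64(392.0), np.float64(277.5), np.float64(3.6614505595121916), np.int32(254), array([50., 51.]))
```

Run:
```python
from h import *
im=imaging.capture("top"); R=[r for r in rolls(im) if r[4][1]>62]; print(R)
r=[r for r in R if r[1]<0 and r[0]>450][0]
bot.movel([*W(-40,0),120],max_speed=200)
o=pick(*r[:3]); ok=o>.4 and place(33,-65)
im=imaging.capture("top"); cv2.imwrite("pics/top2.png",im[100:290,60:460])
print([r for r in rolls(im)])
```

```text
[(np.float64(537.1), np.float64(311.4), np.float64(2.7662038749232236), np.int32(300), array([43., 76.])), (np.float64(529.4), np.float64(-300.4), np.float64(3.0271625401306643), np.int32(301), array([45., 72.])), (np.float64(384.9), np.float64(-300.3), np.float64(3.221725249397494), np.int32(318), array([45., 77.]))]
picked 0.467 119.1
placed -65 0.467 True 66.7 t 122.0
[(np.float64(537.0), np.float64(311.3), np.float64(2.7661968778303), np.int32(301), array([43., 76.])), (np.float64(471.7), np.float64(393.0), np.float64(2.018006280600418), np.int32(259), array([46., 48.])), (np.float64(384.7), np.float64(-300.4), np.float64(3.2217126303539327), np.int32(320), array([45., 77.])), (np.float64(392.9), np.float64(277.1), np.float64(3.6613823349775476), np.int32(275), array([50., 51.]))]
```

View pics/top2.png

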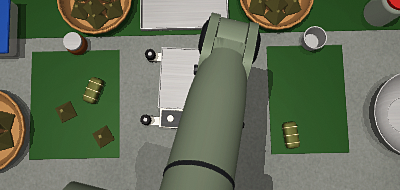

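The first roll was placed with a firm grip throughout, and the other two are still at crop (92,91) and (290,135). Next are the other two, with a fresh look before each.

Run:
```python
from h import *
def nxt(side):
    R=[r for r in rolls(imaging.capture("top")) if r[4][1]>62 and abs(r[1])>180 and r[1]*side>0]; print(R); return R[0]
r=nxt(-1)
if pick(*r[:3])>.4 and place(33,0):
    r=nxt(1)
    if pick(*r[:3])>.4: place(33,65)
bot.movel([*(bot.get_state()["tcp_pos"][:2]),180],max_speed=200)
bot.move_ptp([330,330,220],DN(np.pi))
for n in("top","side"):
    im=imaging.capture(n); cv2.imwrite(f"{n}3_raw.png",im)
    c=im[130:250,170:330] if n=="top" else im[120:300,130:370]
    cv2.imwrite(f"pics/{n}3.png",cv2.resize(c,None,fx=3,fy=3,interpolation=cv2.INTER_CUBIC))
print(bot.get_state()["t"])
```

```text
[(np.float64(384.9), np.float64(-300.3), np.float64(3.221725249397494), np.int32(318), array([45., 77.]))]
picked 0.469 126.0
placed 0 0.467 True 66.7 t 129.2
[(np.float64(537.1), np.float64(311.3), np.float64(2.7661993615233), np.int32(302), array([43., 76.]))]
picked 0.462 133.3
placed 65 0.46 True 66.7 t 136.3
138.1917
```

View pics/top3.png

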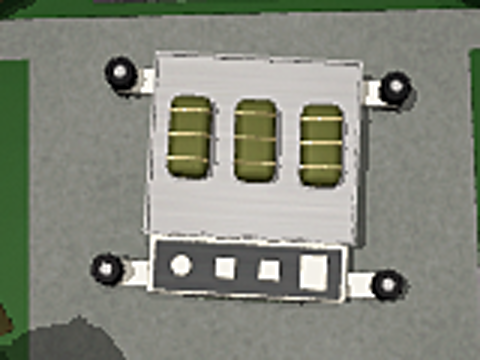

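View pics/side3.png

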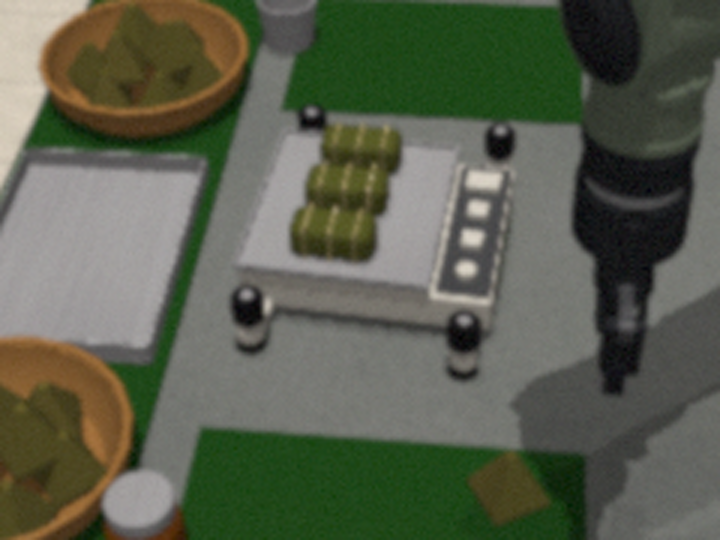

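All three rolls lie on the pan, in a row at crop row 140, and the total key hasn't moved. I'll press total, then check the rear feet for any gap.

Run:
```python
from h import *
bot.grip(0); bot.move_ptp([*TK,120],DN(np.pi+YAW))
press(TK,"total")
bot.movel([*W(-100,-140),95],max_speed=200)
curve("fr",65.9,.08,5); curve("rr",66.2,.08,5)
```

```text
total True z1 57.69 end 54.92 F 10.4
 t 144.2
fr t 148.5 f0 -0.06 65.83:0.2 65.74:0.1 65.65:0.3 65.62:1.0 65.59:2.4 65.54:3.8 65.50:5.0 65.48:6.2
rr t 153.5 f0 0.65 65.97:-0.4 66.02:-0.3 65.96:-0.6 65.90:-0.6 65.86:-0.0 65.83:0.7 65.79:1.6 65.74:3.3 65.70:4.8 65.70:5.0
```

Both corners have the same stiffness, with no gap. I'll retreat, take a last look, and hand in.

Run:
```python
from h import *
bot.movel([*W(100,-140),180],max_speed=150); bot.move_ptp([330,-330,230],DN(np.pi)); bot.dwell(.5)
im=imaging.capture("top"); cv2.imwrite("pics/top4.png",im)
print(bot.get_state()["t"],bot.get_state()["contact_force"].round(1))
```

```text
156.0667 [0.  0.2 0.8]
```

View pics/top4.png

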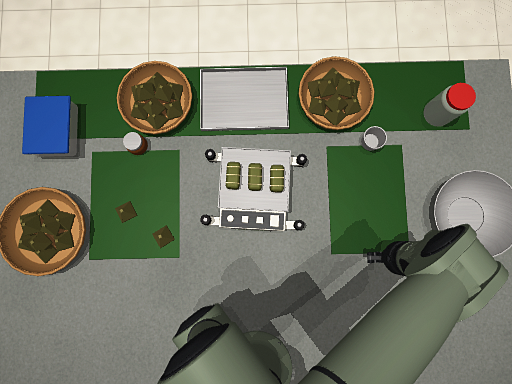

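The rolls sit on the pan at (233,175), (255,176) and (277,178). The pyramids, jar and cup are where they started, and the arm is clear.

```bash
python3 -c "
from bench import bot
bot.sign_off()"
```

```text
the job is handed in; nothing more can be done
```

The job is done and handed in at about 156 s of the 210 s allowed. The simulator gave no verdict, so what follows rests on my own checks.

- **Levelling:** Pressing the pan corners showed the front-left and rear-right feet were too short. I screwed the front-left down 5.15 rad in all and the rear-right 6.1 rad.
- **Level check:** After the main turns the pan corners agreed to about 0.25 mm. About 0.3 mm of rock remained, which I took out with two small turns of the front-left foot.
- **Steadiness check:** Force-against-travel presses on the front-left, front-right and rear-right knobs then showed similar stiffness and no free play. I couldn't read the load on each foot directly, and I didn't press the rear-left knob after the last turn.
- **Keys:** I pressed power and zero with the pan empty, then total with all the rolls on it. Each stopped firmly at about 5 mm of travel. I never pressed the tare key.
- **Rolls:** There were three on the counter. All three lie side by side on the pan, and none slipped or was knocked aside.
- **Last picture:** The rolls are on the pan, the pyramids, jar and cup are where they started, and the arm is clear of everything.

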